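Click the battery box shut

TASK

Two small blue boxes with see-through clip lids stand open on the worktop; one holds the battery, the other the tea candle. Press the lid of the battery box down until its catch snaps and it stays fully shut by itself with the battery inside. Leave the candle box open.

Things in the scene. Friction and masses are not known exactly. Their poses are not given: they have to be found in the camera images.
- box_a_lid (a joint): Lid angle of the battery box: 0 shut, grows opening (starts 0.5 to 0.72 rad). Hinge friction and a light spring hold it ajar; let go unlatched it rises to about 0.5 rad. In the last 10 mm a tooth under the free edge snaps past a bead on the box front: this takes about 10 N near the free edge, 15 N at two thirds of the lid's length from the hinge. Past the snap it stays shut.
- box_a_lid_edge (a point): Middle of the free edge of that lid (white frame, clear pane, 66 mm wide, 5 mm thick), on its top face beside grey grip ribs; nearer the robot than the hinge. Axes turn with the lid: x from here along the lid to the hinge, y along the edge, z out of its top. The level hinge axis lies 104 mm along +x, 5 mm along -z, 40.5 mm above the worktop; shut, the top is 45.5 mm high.
- box_b_lid (a joint): Lid angle of the other, identical box, which holds the tea candle (white cup, 38 mm across, 15 mm high): 0 shut, starts 0.5 to 0.72 rad open; must stay open. Each box is blue, open-topped, 100 mm from front to hinge, 62 mm wide, 40 mm high with 3 mm walls, and stuck fast to the worktop. A tall coffee maker (x 0.62, y -0.39) stands to their right, a microwave behind: swing in clear of them.
- battery: The battery, a red and silver cylinder 50 mm long and 15 mm thick, lying on the 3 mm thick floor of its box; origin under its middle.

How it is judged:
At the end, for the whole second after the job is handed in: The battery box's lid stays shut by its catch (joint under 0.04 rad, about 4 mm at the free edge) with the battery lying inside (at least 20 mm below the lid's top, within 100 mm of its free edge), and the candle box's lid is still open (over 0.25 rad) (value of joint box_a_lid below 0.04 rad and value of joint box_b_lid above 0.25 rad and z of battery in the frame of box_a_lid_edge below -0.02 m and horizontal distance between battery and box_a_lid_edge below 0.1 m); the robot touches nothing.
It fails at once if the lid of the candle box is pushed shut (below 0.25 rad) (value of joint box_b_lid below 0.25 rad).
It also fails if it takes over 32 s, if anything falls off the work surface, if the arm or the gripper's body presses on something with over 40 N, if the wrist force passes 120 N, or if a joint passes its speed limit or range.

ROBOT

A 6-joint arm with a two-finger parallel gripper is mounted at the origin on a cart in front of the work surface, level with it; the furniture and walls round the work are solid. World frame = base frame: x ahead of the robot, y to its left, z up, the work surface at z = 0. Lengths are in m, angles in rad, forces in N, time in s.
With the tool pointing down it reaches from about 0.25 to 0.775 m from the base axis. Payload 4 kg.
Tool frame: the origin (TCP) lies midway between the tips of the shut fingers; the grasp point (between the pads) lies 19 mm behind it (robot.tcp_to_grasp is the distance from the TCP to the grasp point, in m); z points along the fingers, y is the line along which they close (so a half turn about z gives the same grasp; the last joint's range is limited). The gripper opens to 94 mm and grips with 3 to 60 N. Pads are 16 mm wide; open, the fingers measure 119 mm over their backs; the gripper's body (75 mm by 177 mm) begins 78 mm behind the grasp point.
Start: joints at [-1.416, 0.087, 1.371, -0, 1.684, -0.103], TCP at [0.14, -0.532, 0.182] pointing down, gripper open.
Joint ranges: [-3.1, 3.1], [-0.76, 2.03], [0.27, 2.55], [-1.08, 4.22], [0.17, 2.65], [-2.57, 2.57]. Speed limits (rad/s): [2.79, 2.79, 3.14, 3.14, 3.14, 3.14].

INTERFACE

Orientations are given as [roll, pitch, yaw] about the fixed x, y, z axes, in that order (R = Rz(yaw) Ry(pitch) Rx(roll)).
In Python, from bench import robot, viewer gives the robot as it stands. The module is installed in compiled form; this text tells all that it offers.
- The arm moves only by the shell command python3 -m handwheel 'ROWS' [OPENING]. ROWS is JSON, a list of rows, each a list of 6 numbers: the shift along the tool's x, y, z in units of 0.2 m (1.0 is 0.2 m), then the turn, a rotation vector about the tool's x, y, z in units of 30 degrees (1.0 is 30 degrees). In form: [[x, y, z, wx, wy, wz], ...]. A call has 1 to 10 rows; each row is the pose to reach, as a shift and turn from the pose commanded when the call began, along the tool's axes at that moment; what a row does not reach only later rows make up. A row lasts 1/12 s, in which the tool goes at most 41.7 mm and 7.16 degrees, less where a joint would pass 70% of its speed; a pose out of reach is approached as far as the arm can. A call with a number of a shift or a turn outside -1 to 1 is refused whole. A call with a gripper value outside its range is refused whole. OPENING is the gripper's target within -1 to 1 (shut at 1, half-way at 0, fully open at -1), set as the call begins (- or left out, the last holds). The fingers move at their own pace and stop on an object; the grip force is fixed at half the most. Time passes only in rows, so rows that repeat a pose let the fingers close. It gives the time, the measured TCP pose, the force, the opening and the grip force at its end, in the units of the state.
- robot.get_obs(): the state, without advancing time (a new reading comes with each control period).
- viewer.snapshot(name): name is "scene" or "top"; returns the picture (384x512x3 uint8, red, green, blue); there is no depth.
- viewer.calibration(name): a dict with "fx", "fy", "cx", "cy" (pixels), "k1" (the pictures are not rectified: a ray, as slopes to the right and down, at radius r is drawn at 1 + k1 r^2 times it, then the intrinsics apply), "R" (3x3) and "t" (3): a world point X has camera coordinates R X + t. Camera axes: x right, y down, z forward; pixel columns grow to the right and rows downward; lengths in m; the calibration is good to about 2 mm. A picture is of the moment at which its call begins. calibration takes no time and is no camera call.
- robot.close_job(): hands the job in; it is judged then, once.
The state is a dict: "time": time; "joint_positions": joint angles; "qvel": joint speeds; "joint_torque": joint torques, N m; "tool_pos": TCP position; "ee_rot": TCP orientation; "wrist_force": force on the tool from outside, world axes, zero at the start; "wrist_torque": the same for the moment, N m; "width": finger opening in m; "finger_force": force on a finger pad.
Only numpy, scipy, OpenCV 4.12 (cv2) and the standard library are available. Lean on these libraries where they do the work, as an engineer would, in place of code of your own. Each camera call takes 0.05 s, during which the arm holds its last target. There are 200 camera calls.

## Working session

There is one attempt and no reset: what is moved stays moved. The work goes in short steps, Python scripts to look and compute and a shell command to move; the robot and the scene stay as the last step left them, time stands still between calls to the robot, and variables do not carry over. Pictures are saved under pics/ and viewed, at most 10 in all, crops included, and the job is handed in when it is done.

```bash
mkdir -p pics; python3 - <<'E'
from bench import robot, viewer
import cv2
for n in("scene","top"):
    cv2.imwrite(f"pics/{n}0.png",viewer.snapshot(n)[:,:,::-1]); c=viewer.calibration(n); print(n,c)
o=robot.get_obs();print(o['time'],o['tool_pos'],o['ee_rot'],o['width'])
E
```

```text
scene {'fx': 438.8907301581134, 'fy': 438.8907301581134, 'cx': 251.8253161797409, 'cy': 190.67342819067005, 'k1': -0.1655756940877412, 'R': array([[-0.67529229, -0.73754109,  0.00367044],
       [-0.50189842,  0.45588002, -0.73503155],
       [ 0.54044269, -0.49820332, -0.67802297]]), 't': array([0.3754554 , 0.24736393, 0.69269625])}
top {'fx': 398.72719951591904, 'fy': 398.72719951591904, 'cx': 248.1297933163746, 'cy': 188.712427208415, 'k1': -0.005931612391014913, 'R': array([[ 0.01148896, -0.99975624,  0.01885388],
       [-0.9963532 , -0.01304004, -0.08432233],
       [ 0.08454763, -0.01781635, -0.99626014]]), 't': array([0.04170654, 0.48101522, 1.06658776])}
0.1 [ 0.14014964 -0.5312725   0.18041472] [-3.13959465e+00 -2.28559843e-04  2.57798854e-01] 0.09393496387898592
```

View pics/scene0.png

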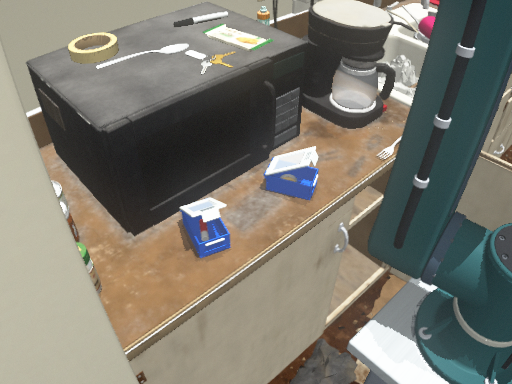

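View pics/top0.png

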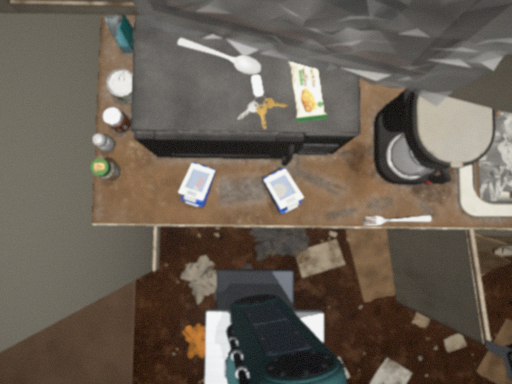

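```bash
cat > h.py <<'E'
import numpy as np, cv2
from bench import viewer
def ray(n,uv):
    c=viewer.calibration(n); K=np.array([[c['fx'],0,c['cx']],[0,c['fy'],c['cy']],[0,0,1]])
    p=cv2.undistortPoints(np.array([[uv]],float),K,np.array([c['k1'],0,0,0,0]))[0,0]
    R=c['R'];return -R.T@c['t'], R.T@np.array([p[0],p[1],1])
def onz(n,uv,z):
    o,d=ray(n,uv); return o+d*(z-o[2])/d[2]
def two(u1,u2):
    o,d=ray('scene',u1);p,e=ray('top',u2);d/=np.linalg.norm(d);e/=np.linalg.norm(e)
    s=np.linalg.lstsq(np.c_[d,-e],p-o,rcond=None)[0];a=o+s[0]*d;b=p+s[1]*e
    return (a+b)/2,np.linalg.norm(a-b)
E
python3 - <<'E'
import cv2,numpy as np
s=cv2.imread('pics/scene0.png');t=cv2.imread('pics/top0.png')
a=cv2.resize(s[190:265,170:240],None,fx=6,fy=6,interpolation=cv2.INTER_CUBIC)[:450,:400]
b=cv2.resize(t[155:220,170:236],None,fx=6,fy=6,interpolation=cv2.INTER_CUBIC)[:450,:400]
o=np.zeros((450,800,3),np.uint8);o[:a.shape[0],:a.shape[1]]=a;o[:b.shape[0],400:400+b.shape[1]]=b
cv2.imwrite('pics/c1.png',o)
E
```

```text
(no output)
```

View pics/c1.png

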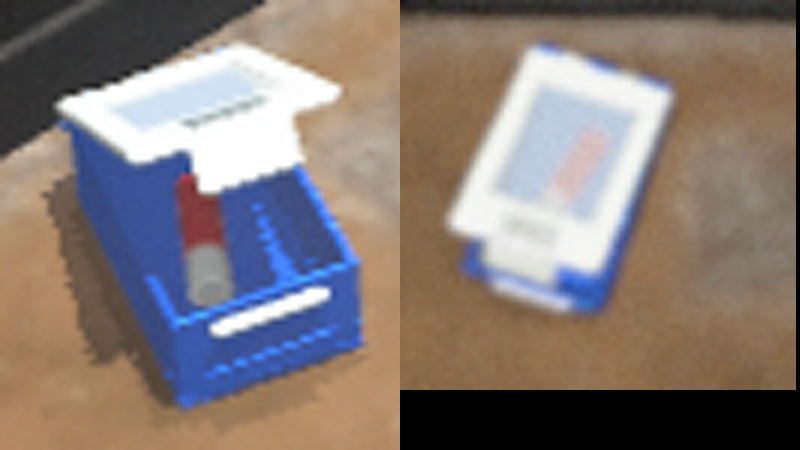

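The left box (scene ~(205,228), top ~(197,185)) holds the red/silver battery. The lid's free-edge corners are at scene (192,217)/(226,206) and top (178,193)/(204,200).

```bash
python3 - <<'E'
from h import *
P={}
for k,a,b in [('FL',(191.3,216.8),(177.4,192.6)),('FR',(225.9,205.8),(203.3,199.9)),('HL',(179.3,207.1),(191.6,162.6)),('HR',(208.8,197.1),(214.9,170.4))]:
    P[k],e=two(a,b); print(k,P[k].round(4),round(e,4))
print([np.linalg.norm(P[a]-P[b]).round(4) for a,b in(('FL','FR'),('HL','HR'),('FL','HL'),('FR','HR'))])
F=(P['FL']+P['FR'])/2;H=(P['HL']+P['HR'])/2
d=H-F;print('F',F,'H',H,'yaw',np.degrees(np.arctan2(d[1],d[0])),'ang',np.arcsin(-d[2]/np.linalg.norm(d)))
# box front top rim corners z=.04
def s(x,y):return (x/6+169.6,y/6+189.6)
for p in[(180,322),(358,262)]:print('rim',onz('scene',s(*p),.04).round(4))
for p in [(181,405),(362,345)]:print('foot',onz('scene',s(*p),0).round(4))
E
```

```text
FL [0.4623 0.2276 0.1   ] 0.0023
FR [0.4453 0.1628 0.0964] 0.0031
HL [0.5471 0.2006 0.0433] 0.0016
HR [0.5281 0.1393 0.0444] 0.0052
[np.float64(0.0671), np.float64(0.0643), np.float64(0.1055), np.float64(0.1005)]
F [0.45378886 0.19521596 0.09816154] H [0.53758297 0.16994679 0.04388598] yaw -16.781344116502343 ang 0.5550975018117639
rim [0.4494 0.2268 0.04  ]
rim [0.4317 0.1708 0.04  ]
foot [ 0.4513  0.229  -0.    ]
foot [0.4318 0.1707 0.    ]
```

```bash
python3 -m handwheel '[[0.05,-0.06,0,0,0,0],[0.15,-0.19,0,0,0,0],[0.27,-0.34,0,0,0,0],[0.39,-0.5,0,0,0,0],[0.51,-0.66,0,0,0,0],[0.63,-0.81,0,0,0,0],[0.74,-0.95,0,0,0,0],[0.78,-1,0,0,0,0]]' 1; python3 -m handwheel '[[0.05,-0.06,0,0,0,0],[0.15,-0.19,0,0,0,0],[0.27,-0.34,0,0,0,0],[0.39,-0.5,0,0,0,0],[0.51,-0.66,0,0,0,0],[0.63,-0.81,0,0,0,0],[0.74,-0.95,0,0,0,0],[0.78,-1,0,0,0,0]]'
```

```text
time: 0.77
tool_pos: [0.241, -0.2949, 0.1814]
ee_rot: [-3.141, -0.001, 0.261]
wrist_force: [-0.6, 0.2, 0.7]
width: 0.044
finger_force: 0.0
time: 1.43
tool_pos: [0.3405, -0.0616, 0.1812]
ee_rot: [-3.14, -0.001, 0.263]
wrist_force: [0.4, 0.1, 0.6]
width: 0.0002
finger_force: 0.0
```

```bash
python3 -m handwheel '[[0.05,-0.06,0,0,0,0.05],[0.15,-0.17,0,0,0,0.12],[0.27,-0.3,0,0,0,0.2],[0.4,-0.44,0,0,0,0.3],[0.53,-0.58,0,0,0,0.4],[0.66,-0.72,0,0,0,0.5],[0.78,-0.86,0,0,0,0.5],[0.88,-0.96,0,0,0,0.5],[0.91,-1,0,0,0,0.5],[0.91,-1,0,0,0,0.5]]'
python3 - <<'E'
from bench import viewer
import cv2
s=viewer.snapshot('scene')[:,:,::-1];cv2.imwrite('pics/s2.png',cv2.resize(s[100:300,130:400],None,fx=2.9,fy=2.9))
E
```

```text
time: 2.27
tool_pos: [0.4648, 0.1758, 0.1803]
ee_rot: [3.141, 0.002, -0.001]
wrist_force: [0.4, -0.5, -1.0]
width: 0.0003
finger_force: 0.0
```

View pics/s2.png

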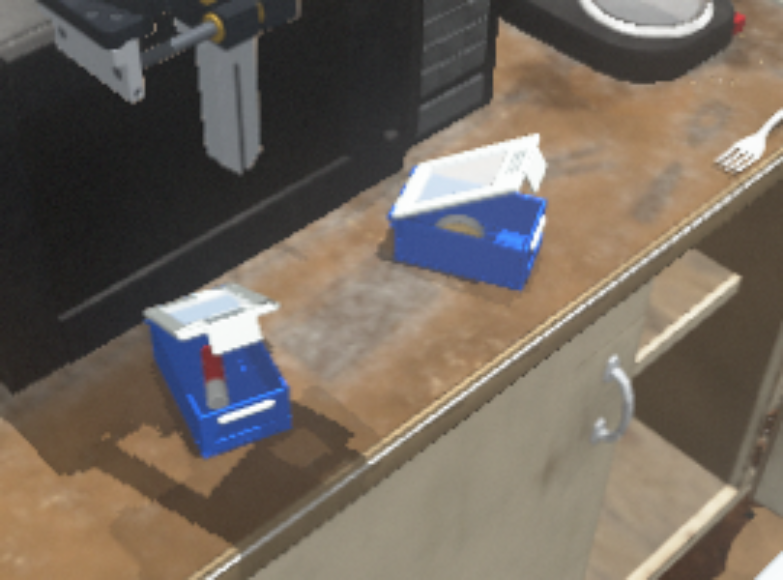

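The picture shows the closed fingers at (230,170), above the still-open battery box lid at (215,310). The candle box at (470,210) is clear of them. I'll descend now.

```bash
python3 -m handwheel '[[0,-0.03,0.05,0,0,0],[-0.01,-0.06,0.15,0,0,0],[-0.02,-0.085,0.25,0,0,0],[-0.02,-0.085,0.34,0,0,0],[-0.02,-0.085,0.38,0,0,0],[-0.03,-0.09,0.42,0,0,0],[-0.04,-0.09,0.46,0,0,0],[-0.05,-0.1,0.5,0,0,0],[-0.06,-0.1,0.54,0,0,0],[-0.065,-0.1,0.57,0,0,0]]'
python3 - <<'E'
from bench import viewer
import cv2
s=viewer.snapshot('scene')[:,:,::-1];cv2.imwrite('pics/s3.png',cv2.resize(s[130:270,140:260],None,fx=4,fy=4))
E
```

```text
time: 3.15
tool_pos: [0.4515, 0.1945, 0.0672]
ee_rot: [-3.141, 0.0, -0.004]
wrist_force: [-1.3, 0.4, 1.2]
width: 0.0005
finger_force: 0.7
```

View pics/s3.png

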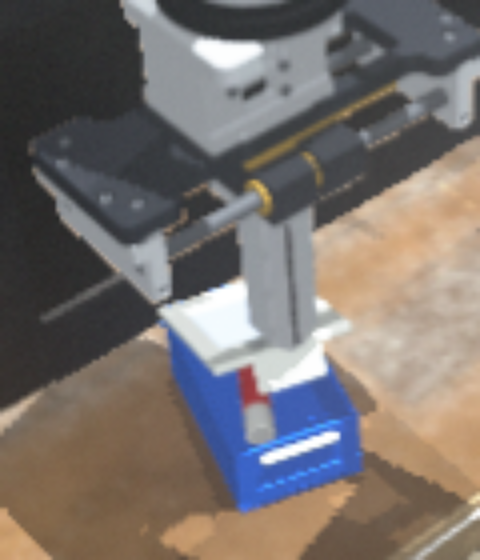

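The fingertips at (290,340) are on the lid near the grip ribs and pushing it down. I'll press on slowly.

```bash
python3 -m handwheel '[[0,0,0.02,0,0,0],[0,0,0.04,0,0,0],[0,0,0.06,0,0,0],[0,0,0.075,0,0,0],[0,0,0.09,0,0,0],[0,0,0.1,0,0,0],[0,0,0.11,0,0,0],[0,0,0.11,0,0,0]]'
```

```text
time: 3.87
tool_pos: [0.4519, 0.1942, 0.045]
ee_rot: [3.141, 0.0, -0.004]
wrist_force: [-0.1, -0.3, 0.6]
width: 0.0003
finger_force: 0.1
```

```bash
python3 -m handwheel '[[0,0,0.005,0,0,0],[0,0,0.01,0,0,0],[0,0,0.015,0,0,0],[0,0,0.015,0,0,0]]'; python3 -m handwheel '[[0,0,-0.03,0,0,0],[0,0,-0.1,0,0,0],[0,0,-0.2,0,0,0],[0,0,-0.32,0,0,0],[0,0,-0.45,0,0,0],[0,0,-0.55,0,0,0],[0,0,-0.6,0,0,0],[0,0,-0.6,0,0,0],[0,0,-0.6,0,0,0]]'
python3 - <<'E'
from bench import viewer
import cv2
s=viewer.snapshot('scene')[:,:,::-1];cv2.imwrite('pics/s4.png',cv2.resize(s[140:270,160:340],None,fx=4,fy=4))
E
```

```text
time: 4.2
tool_pos: [0.452, 0.1943, 0.0423]
ee_rot: [3.142, 0.0, -0.004]
wrist_force: [0.1, 0.3, 0.6]
width: 0.0007
finger_force: 0.3
time: 4.95
tool_pos: [0.4521, 0.1943, 0.1623]
ee_rot: [3.142, -0.0, -0.004]
wrist_force: [0.2, -0.4, -0.5]
width: 0.0004
finger_force: 0.0
```

View pics/s4.png

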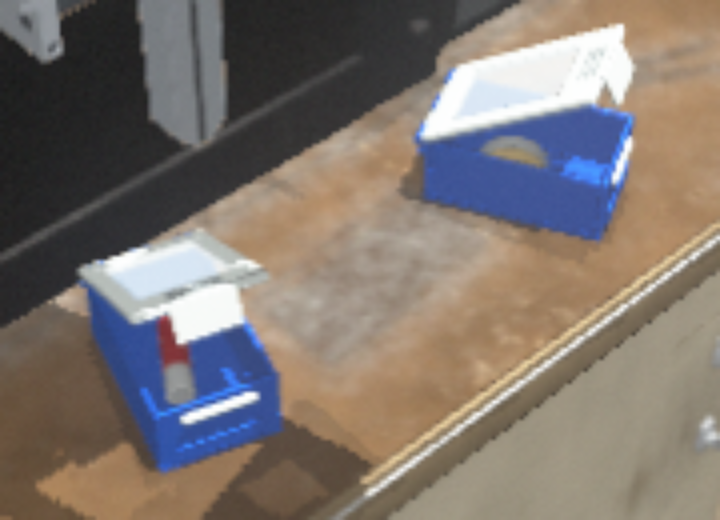

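The lid is open again at about 0.5 rad, with its tab at (210,310). The near-zero force suggests the tip slid off the free edge as I moved it outward. I'll check the camera against the visible fingertip and remeasure the lid before retrying further in.

```bash
python3 - <<'E'
from h import *
print('tip seen',onz('scene',(160+193/4,140+145/4),.1623).round(4))
t=viewer.snapshot('top')[:,:,::-1]
s=lambda x,y:(x/4+159.6,y/4+139.6)
# lid corners in s4: free left, free right, hinge left, hinge right
from bench import robot
H=np.array([.5376,.170]);d=np.array([-.957,.289]);w=np.array([.289,.957])
for th in(0,.2,.4,.5,.6):
    for sg in(1,-1):
        D=.104*np.cos(th)-.005*np.sin(th);z=.0405+.104*np.sin(th)+.005*np.cos(th)
        X=np.r_[H+d*D+sg*.033*w,z];c=viewer.calibration('scene')
        K=np.array([[c['fx'],0,c['cx']],[0,c['fy'],c['cy']],[0,0,1]])
        p=cv2.projectPoints(X[None],cv2.Rodrigues(c['R'])[0],c['t'],K,np.array([c['k1'],0,0,0,0]))[0].ravel()
        print(th,sg,((p-[159.6,139.6])*4).round(), ((p-[139.6,129.6])*4).round())
E
```

```text
tip seen [0.4687 0.1813 0.1623]
0 1 [153. 415.] [233. 455.]
0 -1 [287. 368.] [367. 408.]
0.2 1 [147. 380.] [227. 420.]
0.2 -1 [283. 333.] [363. 373.]
0.4 1 [137. 339.] [217. 379.]
0.4 -1 [275. 293.] [355. 333.]
0.5 1 [131. 317.] [211. 357.]
0.5 -1 [270. 272.] [350. 312.]
0.6 1 [125. 295.] [205. 335.]
0.6 -1 [264. 250.] [344. 290.]
```

At the known x,y, the visible tip sits about 20 mm higher than the reported TCP. In s3 the lid was at about 0.42 rad, resting under the tip, so it was pushed down but I stopped 20 mm short. I'll go lower this time, watching the force.

```bash
python3 -m handwheel '[[0.03,0,0.05,0,0,0],[0.035,0,0.15,0,0,0],[0.035,0,0.27,0,0,0],[0.035,0,0.36,0,0,0],[0.035,0,0.42,0,0,0],[0.03,0,0.48,0,0,0],[0.02,0,0.53,0,0,0],[0.015,0,0.57,0,0,0],[0.01,0,0.59,0,0,0],[0.01,0,0.59,0,0,0]]'
python3 -m handwheel '[[0,0,0.015,0,0,0],[0,0,0.03,0,0,0],[0,0,0.04,0,0,0],[0,0,0.04,0,0,0]]'
python3 - <<'E'
from bench import viewer
import cv2
s=viewer.snapshot('scene')[:,:,::-1];cv2.imwrite('pics/s5.png',cv2.resize(s[130:270,140:260],None,fx=4,fy=4))
E
```

```text
time: 5.88
tool_pos: [0.4536, 0.1943, 0.0438]
ee_rot: [3.141, 0.001, -0.004]
wrist_force: [-0.1, -0.1, 1.0]
width: 0.0004
finger_force: 0.1
time: 6.22
tool_pos: [0.4542, 0.1944, 0.0364]
ee_rot: [-3.141, -0.001, -0.004]
wrist_force: [0.5, 0.6, 0.6]
width: 0.0
finger_force: 0.2
```

View pics/s5.png

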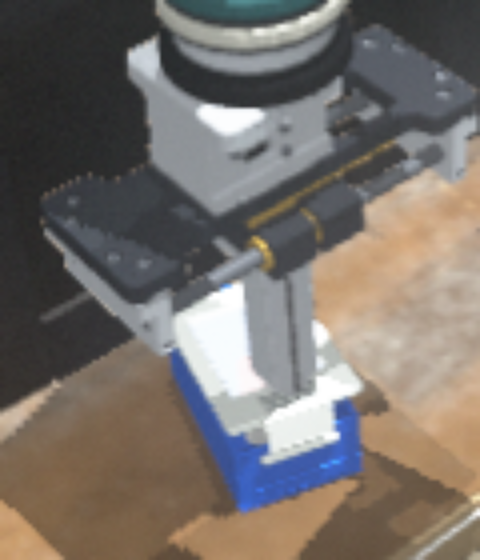

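The lid is nearly down: its left corner is at (230,432), with the fingertip at (290,395) on it just behind the tab. That's about 0.15 rad, so I'll keep pressing.

```bash
python3 -m handwheel '[[0,0,0.01,0,0,0],[0,0,0.02,0,0,0],[0,0,0.03,0,0,0],[0,0,0.04,0,0,0],[0,0,0.04,0,0,0]]'; python3 -m handwheel '[[0,0,0.01,0,0,0],[0,0,0.02,0,0,0],[0,0,0.02,0,0,0]]'
```

```text
time: 6.68
tool_pos: [0.4539, 0.1944, 0.0287]
ee_rot: [-3.141, 0.0, -0.004]
wrist_force: [-0.8, -0.7, 2.3]
width: 0.0005
finger_force: 1.4
time: 6.93
tool_pos: [0.4536, 0.1946, 0.0258]
ee_rot: [-3.141, 0.001, -0.004]
wrist_force: [-4.0, 0.7, 8.3]
width: 0.0007
finger_force: 4.3
```

Force is rising at the catch, so I'll continue in small steps.

```bash
python3 -m handwheel '[[0,0,0.01,0,0,0],[0,0,0.02,0,0,0],[0,0,0.02,0,0,0]]'; python3 -m handwheel '[[0,0,0.01,0,0,0],[0,0,0.015,0,0,0],[0,0,0.015,0,0,0]]'
```

```text
time: 7.18
tool_pos: [0.4541, 0.1946, 0.0214]
ee_rot: [-3.141, -0.0, -0.004]
wrist_force: [-3.3, -0.3, 6.6]
width: 0.0003
finger_force: 3.4
time: 7.43
tool_pos: [0.4542, 0.1947, 0.0206]
ee_rot: [-3.141, -0.001, -0.004]
wrist_force: [-6.6, -1.1, 17.9]
width: 0.0005
finger_force: 8.7
```

The force dropped and then rose stiffly at a hard stop, which looks like the snap. I'll lift and check.

```bash
python3 -m handwheel '[[0,0,-0.03,0,0,0],[0,0,-0.1,0,0,0],[0,0,-0.2,0,0,0],[0,0,-0.32,0,0,0],[0,0,-0.45,0,0,0],[0,0,-0.57,0,0,0],[0,0,-0.65,0,0,0],[0,0,-0.7,0,0,0],[0,0,-0.7,0,0,0],[0,0,-0.7,0,0,0]]'
python3 - <<'E'
from bench import viewer
import cv2
s=viewer.snapshot('scene')[:,:,::-1];cv2.imwrite('pics/s6.png',cv2.resize(s[140:270,160:340],None,fx=4,fy=4))
E
```

```text
time: 8.27
tool_pos: [0.454, 0.1942, 0.1567]
ee_rot: [3.141, 0.0, -0.004]
wrist_force: [0.1, -0.8, -0.4]
width: 0.0005
finger_force: 0.0
```

View pics/s6.png

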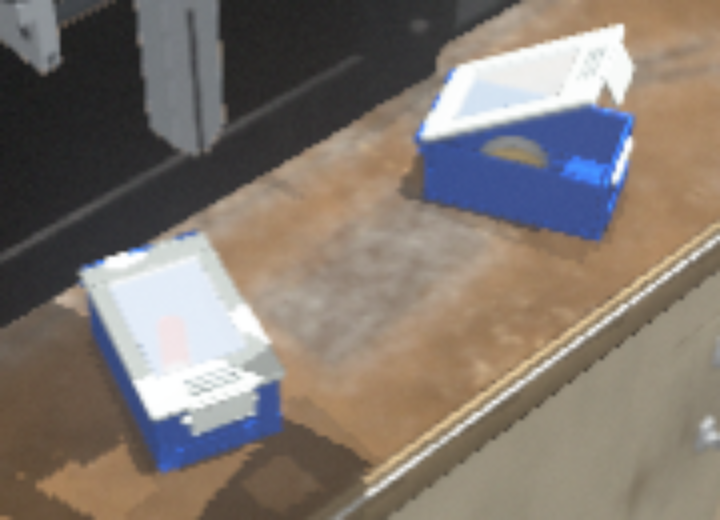

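The battery box lid is shut and holding by itself: its left corner is at (153,415), matching the predicted shut position, and the red battery shows through the pane. The candle box is still open and the gripper is clear of everything.

```bash
python3 -c "
from bench import robot
print(robot.close_job())"
```

```text
the job is handed in; nothing more can be done
None
```

The battery box lid is snapped shut and holding by itself with the battery inside, the candle box is still open, and the job was handed in at about 8.3 s; the hand-in gave no verdict.

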